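# Hook the trapped brass tongue out of the trimming jig

### The arm

A 6-joint arm with a two-finger parallel gripper is mounted at the origin on the work surface. World frame = base frame: x ahead of the robot, y to its left, z up, the work surface at z = 0. Lengths are in m, angles in rad, forces in N, time in s.
With the tool pointing down it reaches from about 0.3 to 0.75 m from the base axis. Payload 8.5 kg.
Tool frame: the origin (TCP) lies midway between the tips of the shut fingers; the grasp point (between the pads) lies 19 mm behind it (tcp_to_grasp is the distance from the TCP to the grasp point, in m); z points along the fingers, y is the line along which they close (so a half turn about z gives the same grasp; the last joint's range is limited). The gripper opens to 88 mm and grips with 3 to 60 N. Pads are 18 mm wide; open, the fingers measure 123 mm over their backs; the gripper's body (75 mm by 187 mm) begins 45 mm behind the grasp point.
Start: joints at [0.938, 0.381, 1.297, -0, 1.464, -0.215], TCP at [0.223, 0.503, 0.239] pointing down, gripper open.
Joint ranges: [-3.11, 3.11], [-0.89, 2.33], [0.22, 2.48], [-1.42, 4.56], [0.17, 2.85], [-2.88, 2.88]. Speed limits (rad/s): [2.39, 2.39, 3.14, 3.14, 3.14, 3.14].

### API

Orientations are given as a unit quaternion [x, y, z, w].
In Python, from rig import * gives the robot as it stands.
- The arm moves only by the tool send_rows, never from a script. Its argument "commands" is a list that holds one entry, the list of rows, each a list of 7 numbers: the shift along the tool's x, y, z in m, then the turn, a rotation vector about the tool's x, y, z in degrees, then the opening, from 0 (shut) to 1 (fully open). A call has 1 to 20 rows; each row shifts and turns the commanded pose from where the row before left it, along the tool's axes as they then stand; what a row does not reach is not made up. A row lasts 1/10 s, in which the tool goes at most 50 mm and 8.59 degrees, less where a joint would pass 70% of its speed; a pose out of reach is approached as far as the arm can. A call is refused whole if a number of a shift passes 0.05 or a number of a turn 8.59, either way. A call with a gripper value outside its range is refused whole. The fingers move at their own pace and stop on an object; the grip force is fixed at half the most. Time passes only in rows, so rows that do not move let the fingers close. It gives the time, the measured TCP pose, the force and the opening at its end, in the units of the state.
- sense(): the state, without advancing time (a new reading comes with each control period).
- snapshot(name): name is "side" or "top"; returns a dict with "image" (384x512x3 uint8, red, green, blue), "fx", "fy", "cx", "cy" (pixels), "xyz" and "attitude" of the camera in the world. Camera axes: x right, y down, z forward; pixel columns grow to the right and rows downward; lengths in m; the calibration is good to about 2 mm. A picture is of the moment at which its call begins. There is no depth.
- close_job(): hands the job in, once; it reports no verdict.
The state is a dict: "time_s": time; "joint_positions": joint angles; "joint_vel": joint speeds; "effort": joint torques, N m; "tool_pos": TCP position; "tcp_rot": TCP orientation; "ft_force": force on the tool from outside, world axes, zero at the start; "wrist_torque": the same for the moment, N m; "finger_gap": finger opening in m.
Only numpy, scipy, OpenCV 4.12 (cv2) and the standard library are available. Lean on these libraries where they do the work, as an engineer would, in place of code of your own. Each camera call takes 0.05 s, during which the arm holds its last target. There are 200 camera calls.

### The job

A brass tongue is trapped deep in the narrow slot of the trimming jig. Take the hooked pick from its rest, reach its toe over and down behind the tongue to the slot floor, drag the tongue out and press it home against the steel stop on the ledge, gently: the brass and the jig mark easily, and fingers must stay off the brass. Leave the tongue there on the ledge, lay the pick back in its rest, and leave the other things where they are.

Things in the scene. Friction and masses are not known exactly. Their poses are not given: they have to be found in the camera images.
- jig: Fixed beech trimming jig. Origin: underside, below the slot's mouth; +x runs along the slot into the block, z up. Base 64 mm wide, x = -95 (end of the open ledge) to 130 mm; its top at z = 12 mm is the floor of ledge and slot. From x = 0 two walls, tops at z = 54 mm, leave a slot 12 mm wide (y = -6 to 6), open above but for a bridge, blind at x = 110 mm. Each wall is 26 mm thick.
- bridge (a point): Middle of the underside of the dark wooden bridge that crosses the slot on top of the walls: 30 mm in from the mouth, 42 mm above the slot floor. Bridge 26 mm long along the slot, 64 wide, 8 thick.
- peg (a point): Middle of a smooth upright sprung steel peg, 12 mm across, 9 mm high, in the slot's wall at the jig's +y side, 55 mm in from the mouth. Free, it sticks 3 mm into the slot; it yields sideways and pinches the tongue against the other wall, so that the tongue drags with about 1 to 6 N until past it.
- tongue: The trapped part: plain flat brass bar, 40 mm long (its x, along the slot), 10 wide, 6 high, about 24 g, lying on the slot floor, its middle 50 to 68 mm in from the mouth. Origin: centre of its underside. Its +x end is the inner (far) end.
- ledge (a point): Middle of the open ledge before the slot (x = -95 to 0 of the jig), on its floor. Two rails 5 mm high and 8 wide keep a channel 13 mm wide in line with the slot. A dark steel stop bar, 8 mm along the channel, 36 across, 8 high, is clamped across the ledge, its face to the slot anywhere 45 to 75 mm before the mouth: its place is not measured, find it by feel or by sight.
- pick: Hooked pick, 70 g, level on its rest. Origin: middle of the dark wooden handle, on its axis; +x to the hook, z up. Handle 110 mm long (x = -55 to 55), 16 wide, 20 high. Brass ferrule to x = 67, then a straight 6 mm round shank on the axis, ending in a toe bent straight down: a bar 5 mm (x) by 6 (y) at x = 215, reaching 22 mm below the axis. It can pivot in the fingers if the toe is pressed.
- toe (a point): Bottom end of the pick's toe, middle of its 5 x 6 mm foot (215 mm ahead of and 22 mm below the pick's origin).
- rest: Fixed wooden rest of the pick. Origin: underside; +x as the resting pick's, whose origin is 45 mm straight above. Base plate 8 mm thick, 50 wide, x = -62 to 112. Two forks 10 mm thick along x: at x = -46, 24 mm wide inside, under the handle (seat z = 35, prongs to 49); at x = 100, 16 mm wide inside, under the shank (seat z = 42, prongs to 56).
- block: Bystander: loose wooden block 70 x 50 x 45 mm. Origin underside centre.
- tube: Bystander: loose metal tube standing up, 36 mm across, 60 high. Origin underside centre.
- disc: Bystander: loose steel disc 60 mm across, 8 thick. Origin underside centre.
- strip: Bystander: loose brass strip 90 x 14 x 6 mm on the bench (not the trapped part). Origin underside centre.
- pot: Bystander: loose glass jar, 60 mm across, 80 high. Origin underside centre.
- driver: Bystander: loose screwdriver lying on the bench.
- weight: Bystander: loose steel weight with a knob, 50 mm across, 50 high. Origin underside centre.
Mind the look-alikes: they are no part of the job. What is shaped like the jig but red is not meant. There is more than one size of the rest; the job needs the larger.

How it is judged:
On the way, in this order (a step that is already met when the one before it is completed fails the run):
1. the pick's toe stands in the slot behind the tongue's inner end, down on the floor (foot within 3.5 mm of it) (x of toe in the frame of tongue above 0.02 m and z of toe in the frame of jig below 0.0155 m and x of toe in the frame of jig between 0.05 and 0.111 m and y of toe in the frame of jig between -0.006 and 0.006 m), for 0.1 s.
2. the toe, low behind the tongue's inner end, presses the tongue home against the stop: over 2.5 N between pick and tongue with the tongue wholly out of the slot (contact force between pick and tongue above 2.5 N and x of tongue in the frame of jig below -0.021 m and x of toe in the frame of tongue above 0.018 m and z of toe in the frame of jig below 0.0165 m), for 0.2 s.
At the end, for the whole second after the job is handed in: Tongue flat on the ledge floor, wholly out of the slot (middle 21 to 60 mm before the mouth), between the rails, in line within 0.15 rad; pick let go in both forks of its rest, within 20 mm of its place, height within 3 mm, 0.08 rad of level, 0.12 rad of the rest's direction; both still (x of tongue in the frame of jig between -0.06 and -0.021 m and y of tongue in the frame of jig between -0.006 and 0.006 m and z of tongue in the frame of jig between 0.01 and 0.014 m and angle between the x axis of tongue and the x axis of jig, either way round below 0.15 rad and horizontal distance between pick and rest below 0.02 m and z of pick in the frame of rest between 0.042 and 0.048 m and angle between pick's own z axis and vertical below 0.08 rad and angle between the x axis of pick and the x axis of rest, either way round below 0.12 rad and linear speed of each of pick, tongue below 0.02 m/s); the robot touches nothing.
It fails at once if the pick bears on the tongue with more than 18 N (contact force between pick and tongue above 18 N).
It fails at once if the pick bears on the jig with more than 18 N (contact force between pick and jig above 18 N).
It fails at once if the fingers touch the tongue (more than 0.5 N) (contact force between the fingers and tongue above 0.5 N).
It fails at once if a bystander is moved more than 15 mm (distance of any of block, tube, disc, strip, pot, driver, weight from where it was at the start of the episode above 0.015 m).
It also fails if it takes over 61 s, if anything falls off the work surface, if the arm or the gripper's body presses on something with over 40 N, if the wrist force passes 120 N, or if a joint passes its speed limit or range.

## Working session

There is one attempt and no reset: what is moved stays moved. The work goes in short steps, Python scripts to look and compute and a tool call to move; the robot and the scene stay as the last step left them, time stands still between calls to the robot, and variables do not carry over. Pictures are saved under pics/ and viewed, on a budget of 10 in all, crops included, one or two more only if the job needs it, and the job is handed in when it is done.

Besides the shell and the picture viewer there is one more tool, called by a JSON object that holds its "method" and its "body". send_rows: Moves the arm, as the interface text tells. Its arguments: {"type":"object","properties":{"commands":{"type":"array","items":{"type":"array","items":{"type":"array","items":{"type":"number"}}}}},"required":["commands"]}

```bash
ls; mkdir -p pics; python3 - <<'E'
from rig import *
import cv2,pickle
s=sense();print(s)
for n in("side","top"):
    d=snapshot(n);pickle.dump(d,open(f"pics/{n}0.pkl","wb"))
    cv2.imwrite(f"pics/{n}0.png",cv2.cvtColor(cv2.resize(d["image"],None,fx=1.5625,fy=1.5625,interpolation=cv2.INTER_CUBIC),cv2.COLOR_RGB2BGR))
    print(n,{k:v for k,v in d.items() if k!="image"})
E
```

```text
pics
{'time_s': 0.0, 'joint_positions': array([ 9.37652115e-01,  3.81190952e-01,  1.29823010e+00, -2.08708728e-06,
        1.46359217e+00, -2.15301341e-01]), 'joint_vel': array([-1.05291375e-03, -2.37701195e-04,  1.56922469e-04, -2.39220503e-03,
        6.64731480e-07, -1.41562487e-03]), 'effort': array([ 6.28828166e-04, -4.37904847e+01, -2.24560976e+01,  7.14825257e-02,
        3.51116003e-02, -8.27480881e-05]), 'tool_pos': array([0.22302423, 0.50245731, 0.23815082]), 'tcp_rot': array([ 2.07404747e-01,  9.78254960e-01, -6.47752223e-04, -2.91417006e-04]), 'ft_force': array([ 0.29441335, -0.0896844 , -0.33041955]), 'wrist_torque': array([-0.03929242,  0.04287308, -0.02944358]), 'finger_gap': 0.088353212939788}
side {'fx': 384.8713173017078, 'fy': 384.8713173017078, 'cx': 258.31625899791516, 'cy': 195.7175345943188, 'xyz': array([0.40132594, 0.75866795, 0.63484109]), 'attitude': array([-0.10442526,  0.88238923, -0.45599533,  0.05052598])}
top {'fx': 462.82657288636693, 'fy': 462.82657288636693, 'cx': 252.71867296995467, 'cy': 189.72285344733243, 'xyz': array([ 0.2765296 , -0.03057612,  1.45729179]), 'attitude': array([ 0.70426648, -0.70241747,  0.07445846, -0.0712346 ])}
```

View pics/side0.png

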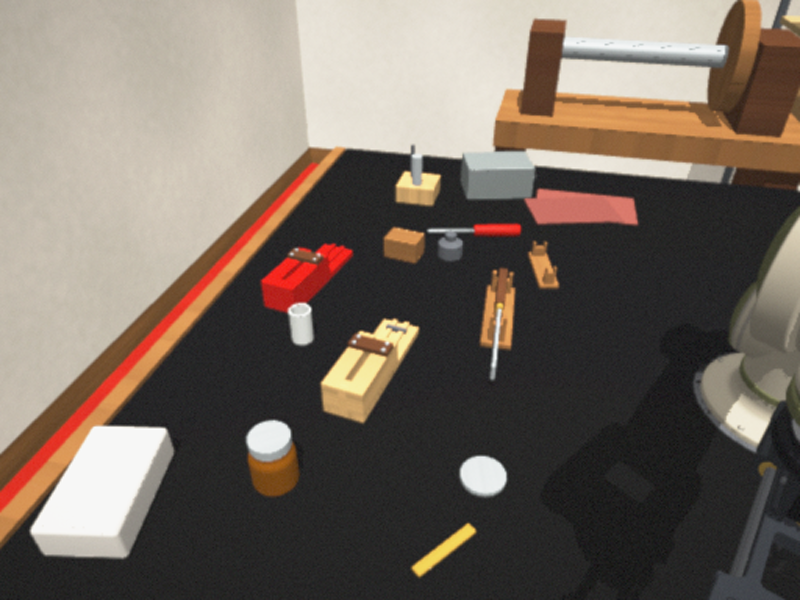

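View pics/top0.png

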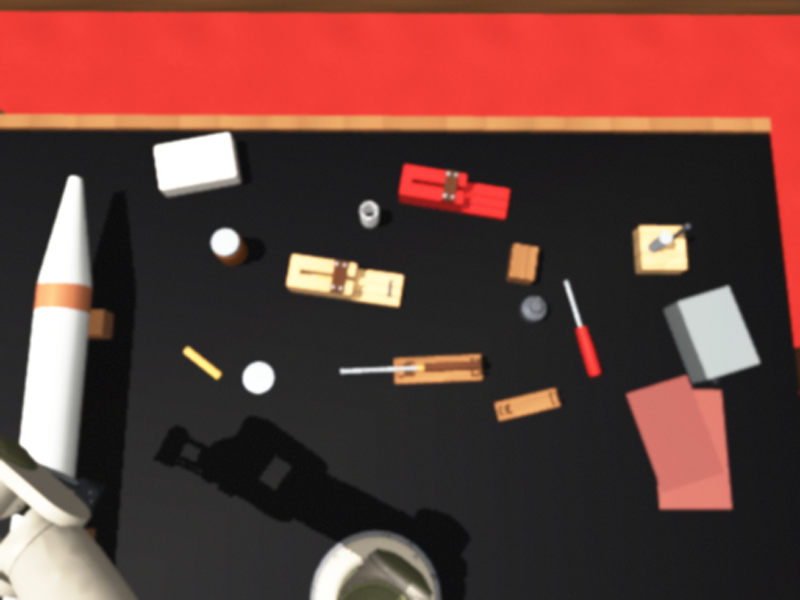

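```bash
python3 - <<'E'
import cv2,pickle
for n,(x,y,w,h) in dict(top=(178,152,188,120),side=(200,145,165,125)).items():
    im=pickle.load(open(f"pics/{n}0.pkl","rb"))["image"][y:y+h,x:x+w]
    im=cv2.resize(im,None,fx=4,fy=4,interpolation=cv2.INTER_CUBIC)
    for i in range(0,w,20): cv2.putText(im,str(x+i),(4*i,10),0,.35,(255,255,255),1);cv2.line(im,(4*i,12),(4*i,18),(255,255,255),1)
    for i in range(0,h,20): cv2.putText(im,str(y+i),(0,4*i+4),0,.35,(0,255,255),1)
    cv2.imwrite(f"pics/{n}crop.png",im[:,:,::-1])
E
```

```text
(no output)
```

View pics/topcrop.png

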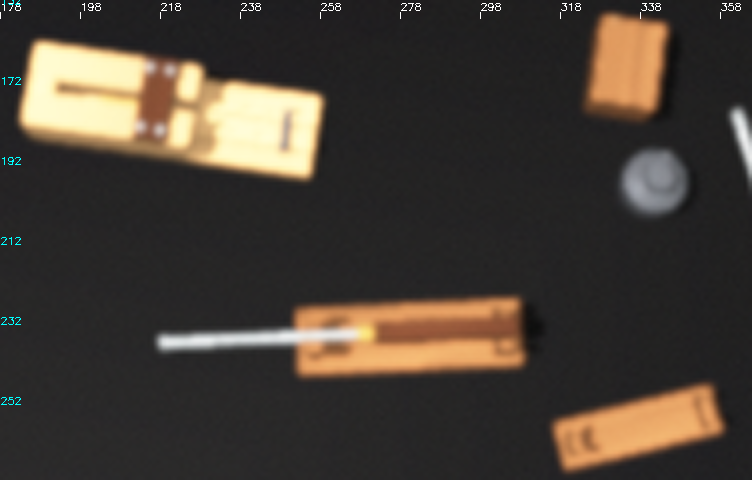

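View pics/sidecrop.png

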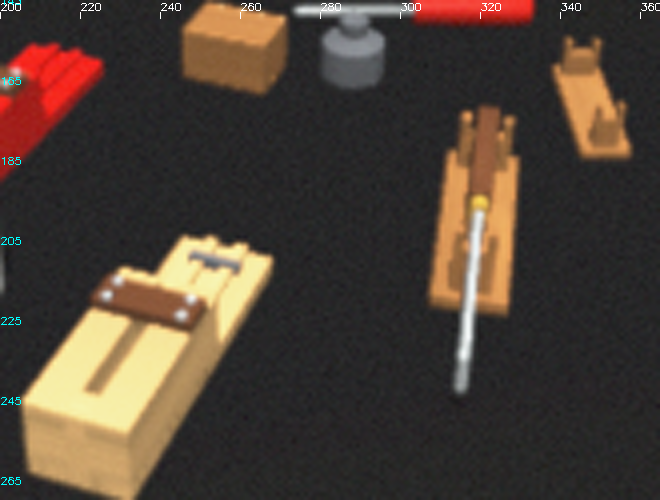

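```bash
cat > h.py <<'E'
import numpy as np,pickle
from scipy.spatial.transform import Rotation as R
from scipy.optimize import least_squares
O=dict(top=(178,152),side=(200,145))
C={n:pickle.load(open(f"pics/{n}0.pkl","rb")) for n in O}
def ray(n,u,v,z,d=None):
    d=d or C[n]; r=R.from_quat(d["attitude"]).apply([(u-d["cx"])/d["fx"],(v-d["cy"])/d["fy"],1]); return (d["xyz"]+r*(z-d["xyz"][2])/r[2])[:2]
def crop(n,X,Y): return O[n][0]+(X+.5)/4-.5,O[n][1]+(Y+.5)/4-.5
def proj(n,p,d=None):
    d=d or C[n]; q=R.from_quat(d["attitude"]).inv().apply(np.asarray(p)-d["xyz"]); return np.c_[q[...,0]/q[...,2]*d["fx"]+d["cx"],q[...,1]/q[...,2]*d["fy"]+d["cy"]]
def fit(pts):  # (view,X,Y,lx,ly,lz) crop px, local mm
    W=np.array([ray(n,*crop(n,X,Y),z/1000) for n,X,Y,_,_,z in pts]); L=np.array([[p[3],p[4]] for p in pts])/1000
    f=lambda q:(q[:2]+L@np.array([[np.cos(q[2]),np.sin(q[2])],[-np.sin(q[2]),np.cos(q[2])]])-W).ravel()
    q=least_squares(f,[*W.mean(0),1.5],loss='soft_l1',f_scale=.002).x
    return q,(f(q)*1000).reshape(-1,2)
E
python3 - <<'E'
from h import *
np.set_printoptions(suppress=True,precision=1)
T,S="top","side"
jig=[(T,33,41,130,-32,54),(T,22,125,130,32,54),(T,323,95,-95,-32,12),(T,311,179,-95,32,12),
(S,25,397,130,-32,54),(S,130,432,130,32,54),(S,30,470,130,-32,0),(S,133,498,130,32,0),(S,273,259,-95,32,12),(S,183,237,-95,-32,12),(S,93,391,110,0,54),(T,57,87,110,0,54)]
rest=[(T,296,308,112,-25,8),(T,521,298,-62,-25,8),(T,525,366,-62,25,8),(T,299,376,112,25,8),(S,430,302,112,-25,8),(S,507,312,112,25,8),(S,518,155,-62,25,8),(S,449,150,-62,-25,8)]
for n,p in(("jig",jig),("rest",rest)):
    for v in (T,S,None):
        q,r=fit([a for a in p if v in(None,a[0])]);print(n,v,(q*1000));
    print(r)
print("tip",ray(T,*crop(T,160,343),.045),ray(S,*crop(S,461,386),.045))
print("ferrule",ray(T,*crop(T,366,333),.045),ray(S,*crop(S,479,203),.045))
print("stop face side view",ray(S,*crop(S,190,262),.020),ray(S,*crop(S,238,273),.02))
print("bridge corners z62 side",[ray(S,*crop(S,*c),.062)*1000 for c in((92,297),(188,328),(206,300),(113,270))])
E
```

```text
jig top [ 606.3   45.1 1429.7]
jig side [ 606.1   47.2 1426.4]
jig None [ 606.2   46.4 1427.9]
[[-2.5 -2.6]
 [ 1.6  0.1]
 [-1.9  2.7]
 [ 3.4  2.3]
 [-0.2  1.6]
 [ 0.7 -2.1]
 [-0.4 -0.9]
 [-0.3  1.1]
 [ 0.5 -2.6]
 [-0.6 -2.2]
 [ 0.3 -0. ]
 [ 0.   2.1]]
rest top [ 433.7 -148.4 1616.6]
rest side [ 434.4 -142.4 1621.5]
rest None [ 434.2 -146.9 1621.5]
[[-1.5 -0. ]
 [-1.1  3.3]
 [ 2.4  2.7]
 [ 1.8 -0.1]
 [ 0.2 -8.6]
 [-0.4 -9.5]
 [-0.1  2.1]
 [-0.5 -0.8]]
tip [0.4 0.1] [0.4 0.1]
ferrule [ 0.4 -0.1] [ 0.4 -0.1]
stop face side view [ 0.6 -0. ] [ 0.6 -0. ]
bridge corners z62 side [array([644. ,  85.3]), array([581.6,  99.3]), array([577.8,  72. ]), array([639.6,  57.4])]
```

```bash
cat >> h.py <<'E'
def delta(p,yaw,s=None):
    """shift in the tool axes and turn about tool z (deg) from the measured pose to TCP p with tool x at yaw, pointing down"""
    from rig import sense
    s=s or sense(); A=R.from_quat(s["tcp_rot"]); B=R.from_matrix(np.c_[[np.cos(yaw),np.sin(yaw),0],[np.sin(yaw),-np.cos(yaw),0],[0,0,-1]])
    print("t",s["time_s"],"at",s["tool_pos"].round(4),"F",s["ft_force"].round(2),"gap",round(s["finger_gap"],4))
    d=np.asarray(p)-s["tool_pos"]
    print(" turn(tool,deg)",(A.inv()*B).as_rotvec(degrees=True).round(2)," shift now",A.inv().apply(d).round(4)," shift after turn",B.inv().apply(d).round(4))
E
python3 - <<'E'
from h import *
np.set_printoptions(suppress=True,precision=4)
T,S="top","side"
rest=[(T,296,308,112,-25,8),(T,521,298,-62,-25,8),(T,525,366,-62,25,8),(T,299,376,112,25,8),(S,430,304,112,-25,0),(S,507,314,112,25,0),(S,518,155,-62,25,8),(S,449,150,-62,-25,8)]
q,r=fit(rest);print(q,r)
a=ray(T,*crop(T,160,343),.045),ray(S,*crop(S,461,384),.045)
b=ray(T,*crop(T,366,333),.045),ray(S,*crop(S,480,203),.048)
print(a,b)
d=(a[0]+a[1]-b[0]-b[1])/2;print("pick yaw",np.arctan2(d[1],d[0]),np.hypot(*d))
print("pick end (handle back) side",ray(S,*crop(S,490,108),.055))
delta([q[0],q[1],.15],q[2])
E
```

```text
[ 0.4342 -0.1473  1.621 ] [[-1.4422 -0.4882]
 [-1.0947  2.8588]
 [ 2.3726  2.2849]
 [ 1.8742 -0.5186]
 [-0.0988 -1.1137]
 [-0.148  -1.9836]
 [-0.0733  1.7016]
 [-0.4588 -1.2865]]
(array([0.4234, 0.07  ]), array([0.4235, 0.0907])) (array([ 0.4315, -0.0872]), array([ 0.4313, -0.0864]))
pick yaw 1.6183581162056708 0.16733694852448286
pick end (handle back) side [ 0.4362 -0.1959]
t 0.1 at [0.223  0.5025 0.2382] F [-0.63 -0.13 -0.39] gap 0.0879
 turn(tool,deg) [-0.07  0.03 63.19]  shift now [-0.4567 -0.5081  0.0887]  shift after turn [-0.6596  0.1784  0.0882]
```

{"method": "send_rows", "body": {"commands": [[[0,0,0,0,0,7.9,0.5],[0,0,0,0,0,7.9,0.5],[0,0,0,0,0,7.9,0.5],[0,0,0,0,0,7.9,0.5],[0,0,0,0,0,7.9,0.5],[0,0,0,0,0,7.9,0.5],[0,0,0,0,0,7.9,0.5],[0,0,0,0,0,7.9,0.5]]]}}

```text
time_s: 0.9
tool_pos: [0.2231, 0.5025, 0.2384]
tcp_rot: [0.691, 0.723, -0.0, 0.0]
ft_force: [-0.4, -0.7, -0.6]
finger_gap: 0.0443
```

{"method": "send_rows", "body": {"commands": [[[-0.033,0.0089,0.0044,0,0,0,0.5],[-0.033,0.0089,0.0044,0,0,0,0.5],[-0.033,0.0089,0.0044,0,0,0,0.5],[-0.033,0.0089,0.0044,0,0,0,0.5],[-0.033,0.0089,0.0044,0,0,0,0.5],[-0.033,0.0089,0.0044,0,0,0,0.5],[-0.033,0.0089,0.0044,0,0,0,0.5],[-0.033,0.0089,0.0044,0,0,0,0.5],[-0.033,0.0089,0.0044,0,0,0,0.5],[-0.033,0.0089,0.0044,0,0,0,0.5],[-0.033,0.0089,0.0044,0,0,0,0.5],[-0.033,0.0089,0.0044,0,0,0,0.5],[-0.033,0.0089,0.0044,0,0,0,0.5],[-0.033,0.0089,0.0044,0,0,0,0.5],[-0.033,0.0089,0.0044,0,0,0,0.5],[-0.033,0.0089,0.0044,0,0,0,0.5],[-0.033,0.0089,0.0044,0,0,0,0.5],[-0.033,0.0089,0.0044,0,0,0,0.5],[-0.033,0.0089,0.0044,0,0,0,0.5],[-0.033,0.0089,0.0044,0,0,0,0.5]]]}}

```text
time_s: 2.9
tool_pos: [0.434, -0.149, 0.1504]
tcp_rot: [0.689, 0.724, 0.0, -0.0]
ft_force: [0.6, 0.2, 0.3]
finger_gap: 0.044
```

```bash
python3 - <<'E'
from h import *
delta([.4342,-.1473,.026],1.619)
E
```

```text
t 2.9 at [ 0.434  -0.149   0.1504] F [0.56 0.24 0.34] gap 0.044
 turn(tool,deg) [-0.02 -0.02  0.08]  shift now [0.0017 0.0003 0.1244]  shift after turn [0.0017 0.0003 0.1244]
```

{"method": "send_rows", "body": {"commands": [[[0.0017,0,0.02,0,0,0,0.5],[0,0,0.02,0,0,0,0.5],[0,0,0.02,0,0,0,0.5],[0,0,0.02,0,0,0,0.5],[0,0,0.02,0,0,0,0.5],[0,0,0.014,0,0,0,0.5],[0,0,0.01,0,0,0,0.5],[0,0,0,0,0,0,0.5],[0,0,0,0,0,0,0],[0,0,0,0,0,0,0],[0,0,0,0,0,0,0],[0,0,0,0,0,0,0],[0,0,0,0,0,0,0],[0,0,0,0,0,0,0]]]}}

```text
time_s: 4.3
tool_pos: [0.434, -0.146, 0.0272]
tcp_rot: [0.689, 0.725, 0.0, 0.0]
ft_force: [-0.9, -0.2, 5.5]
finger_gap: 0.0158
```

{"method": "send_rows", "body": {"commands": [[[0,0,-0.005,0,0,0,0],[0,0,-0.01,0,0,0,0],[0,0,-0.015,0,0,0,0],[0,0,-0.02,0,0,0,0],[0,0,-0.02,0,0,0,0],[0,0,-0.02,0,0,0,0],[0,0,0,0,0,5.47,0],[0,0,0,0,0,5.47,0],[0,0,0,0,0,0,0]]]}}

```text
time_s: 5.2
tool_pos: [0.4338, -0.1459, 0.1174]
tcp_rot: [0.755, 0.655, 0.0, 0.0]
ft_force: [-0.2, -0.3, -0.4]
finger_gap: 0.0154
```

```bash
python3 - <<'E'
from h import *
j=np.array([.6062,.0464]);y=1.428;d=np.array([np.cos(y),np.sin(y)])
print(proj("top",[[.434,-.147,.1]]))
T="top";print("weight",ray(T,341,197,.03),"block",ray(T,333,168,.04))
delta([*(j-.223*d),.1],y)
E
```

```text
[[290.19972437 232.01633337]]
weight [ 0.55290005 -0.31434872] block [ 0.64429018 -0.29049219]
t 5.2 at [ 0.4338 -0.1459  0.1174] F [-0.23 -0.29 -0.44] gap 0.0154
 turn(tool,deg) [0.03 0.01 0.06]  shift now [-0.0083  0.1433  0.0175]  shift after turn [-0.0082  0.1433  0.0174]
```

{"method": "send_rows", "body": {"commands": [[[-0.001,0.018,0,0,0,0,0],[-0.001,0.018,0,0,0,0,0],[-0.001,0.018,0,0,0,0,0],[-0.001,0.018,0,0,0,0,0],[-0.001,0.018,0,0,0,0,0],[-0.001,0.018,0,0,0,0,0],[-0.001,0.018,0,0,0,0,0],[-0.001,0.0173,0.0085,0,0,0,0],[0,0,0.009,0,0,0,0],[0,0,0,0,0,0,0],[0,0,0,0,0,0,0]]]}}

```text
time_s: 6.3
tool_pos: [0.5737, -0.1737, 0.0992]
tcp_rot: [0.755, 0.656, -0.0, -0.001]
ft_force: [-0.3, -0.5, -0.7]
finger_gap: 0.0154
```

```bash
python3 - <<'E'
from h import *
from rig import *
import cv2
j=np.array([.6062,.0464]);y=1.428;d=np.array([np.cos(y),np.sin(y)])
delta([*(j-.223*d),.1],y)
ims=[]
for n in("top","side"):
    D=snapshot(n);pickle.dump(D,open(f"pics/{n}1.pkl","wb"))
    s=sense()
    t=s["tool_pos"]+[0,0,.019]+np.r_[d*.215,0]
    print(n,"predicted shank end, toe foot px",proj(n,[t,t-[0,0,.022]],D).round(1).tolist())
    x0,y0=(180,135) if n=="top" else (195,140)
    im=cv2.resize(D["image"][y0:y0+140,x0:x0+100 if n=="top" else x0+100],None,fx=4,fy=4,interpolation=cv2.INTER_CUBIC);ims.append(im)
cv2.imwrite("pics/c1.png",np.hstack(ims)[:,:,::-1])
E
```

```text
t 6.3 at [ 0.5737 -0.1737  0.0992] F [-0.3  -0.46 -0.67] gap 0.0154
 turn(tool,deg) [-0.07 -0.02  0.15]  shift now [-0.0005  0.0008 -0.0008]  shift after turn [-0.0005  0.0008 -0.0008]
top predicted shank end, toe foot px [[227.4, 174.0], [227.8, 175.7]]
side predicted shank end, toe foot px [[243.4, 190.6], [243.5, 198.1]]
```

View pics/c1.png

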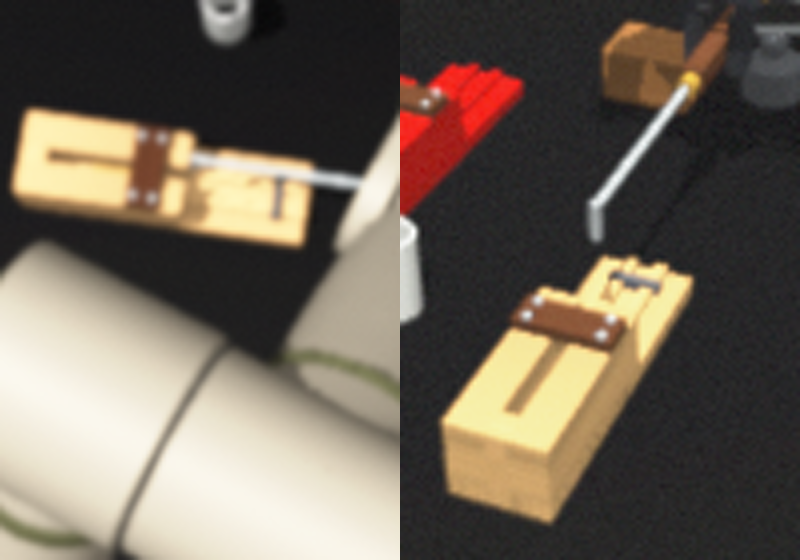

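{"method": "send_rows", "body": {"commands": [[[0,0.0015,0.01,0,0,0.15,0],[0,0,0.01,0,0,0,0],[0,0,0.01,0,0,0,0],[0,0,0.01,0,0,0,0],[0,0,0.01,0,0,0,0],[0,0,0.01,0,0,0,0],[0,0,0.006,0,0,0,0],[0,0,0.004,0,0,0,0],[0,0,0.0015,0,0,0,0],[0,0,0,0,0,0,0],[0,0,0,0,0,0,0]]]}}

```text
time_s: 7.5
tool_pos: [0.5762, -0.1743, 0.0281]
tcp_rot: [0.756, 0.655, 0.0, 0.0]
ft_force: [-0.1, 0.2, -0.4]
finger_gap: 0.0152
```

```bash
cat >> h.py <<'E'
J=np.array([.6062,.0464]);JY=1.428;JD=np.array([np.cos(JY),np.sin(JY)]);JN=np.array([-JD[1],JD[0]])
def toe():
    """toe by the tool pose, in the jig's frame, mm; and what to shift to be at y=-1"""
    from rig import sense
    s=sense();A=R.from_quat(s["tcp_rot"]);t=s["tool_pos"]+A.apply([.215,0,.022-.0178])
    r=t[:2]-J;print("t",round(s["time_s"],2),"toe jig mm",(1000*np.r_[r@JD,r@JN,t[2]]).round(1),"F jig xyz",np.r_[s["ft_force"][:2]@JD,s["ft_force"][:2]@JN,s["ft_force"][2]].round(2),"tq",s["wrist_torque"].round(2),"yaw err deg",np.degrees(np.arctan2(*(A.apply([1,0,0])[[1,0]]))-JY).round(2),"pitch",np.degrees(A.apply([1,0,0])[2]).round(2),"gap",round(s["finger_gap"],4))
E
python3 - <<'E'
from h import *
from rig import *
import cv2
toe()
D=snapshot("side");pickle.dump(D,open("pics/side2.pkl","wb"))
x0,y0=195,180
im=cv2.resize(D["image"][y0:y0+95,x0:x0+120],None,fx=6,fy=6,interpolation=cv2.INTER_CUBIC)
cv2.imwrite("pics/c2.png",im[:,:,::-1])
s=sense()
print([ (1000*np.array([(ray("side",*crop("side",*c),.02)-J)@JD,(ray("side",*crop("side",*c),.02)-J)@JN])).round(1) for c in((190,262),(238,273))])
t=s["tool_pos"]+[0,0,.0178]+np.r_[JD*.215,0]
p=proj("side",[t,t-[0,0,.022]],D);print(p,(p-[x0,y0]+.5)*6-.5)
E
```

```text
t 7.5 toe jig mm [-7.7 -1.9 23.9] F jig xyz [ 0.21  0.11 -0.4 ] tq [-0.1   0.12  0.  ] yaw err deg -0.05 pitch -0.01 gap 0.0152
[array([-59.3, -13. ]), array([-60.2,  20.5])]
[[243.08120269 214.6551963 ]
 [243.22930019 221.56916158]] [[290.98721616 210.4311778 ]
 [291.87580117 251.9149695 ]]
```

View pics/c2.png

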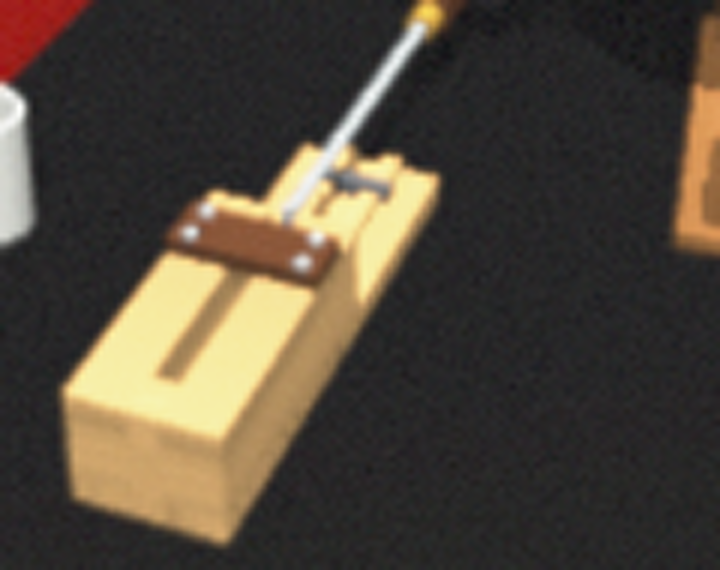

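{"method": "send_rows", "body": {"commands": [[[0,-0.0009,0,0,0,0,0],[0.005,0,0,0,0,0,0],[0.005,0,0,0,0,0,0],[0.005,0,0,0,0,0,0],[0.005,0,0,0,0,0,0],[0.005,0,0,0,0,0,0],[0.003,0,0,0,0,0,0]]]}}

```text
time_s: 8.25
tool_pos: [0.5792, -0.1457, 0.0277]
tcp_rot: [0.756, 0.655, 0.0, -0.0]
ft_force: [0.4, -0.4, -1.2]
finger_gap: 0.0154
```

```bash
python3 -c "
from h import *
toe()"
```

```text
t 8.25 toe jig mm [21.  -0.7 23.6] F jig xyz [-0.35 -0.41 -1.22] tq [-0.1   0.08 -0.02] yaw err deg -0.02 pitch 0.0 gap 0.0154
```

{"method": "send_rows", "body": {"commands": [[[0.008,0,0,0,0,0,0],[0.008,0,0,0,0,0,0],[0.008,0,0,0,0,0,0],[0.008,0,0,0,0,0,0],[0.008,0,0,0,0,0,0],[0.008,0,0,0,0,0,0],[0.008,0,0,0,0,0,0],[0.008,0,0,0,0,0,0],[0.008,0,0,0,0,0,0],[0.006,0,0,0,0,0,0],[0,0,0,0,0,0,0]]]}}

```text
time_s: 9.35
tool_pos: [0.5904, -0.0683, 0.0277]
tcp_rot: [0.756, 0.655, -0.0, -0.0]
ft_force: [-0.4, -0.1, -1.2]
finger_gap: 0.0155
```

```bash
python3 - <<'E'
from h import *
from rig import *
import cv2
toe()
D=snapshot("side");pickle.dump(D,open("pics/side3.pkl","wb"))
x0,y0=195,195
im=cv2.resize(D["image"][y0:y0+75,x0:x0+80],None,fx=8,fy=8,interpolation=cv2.INTER_CUBIC)
cv2.imwrite("pics/c3.png",im[:,:,::-1])
E
```

```text
t 9.35 toe jig mm [99.2 -0.6 23.5] F jig xyz [-0.15  0.36 -1.24] tq [-0.05  0.01  0.05] yaw err deg 0.01 pitch 0.0 gap 0.0155
```

View pics/c3.png

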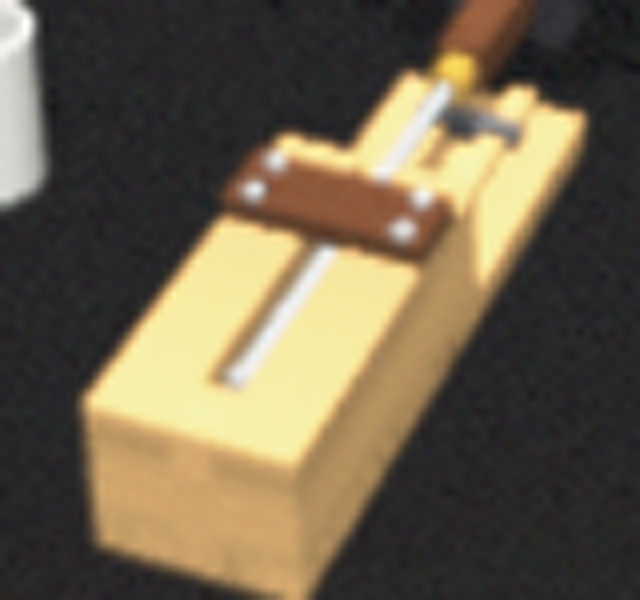

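{"method": "send_rows", "body": {"commands": [[[0,0,0.002,0,0,0,0],[0,0,0.002,0,0,0,0],[0,0,0.002,0,0,0,0],[0,0,0.002,0,0,0,0],[0,0,0.0015,0,0,0,0],[0,0,0,0,0,0,0]]]}}

```text
time_s: 10.0
tool_pos: [0.5902, -0.0692, 0.018]
tcp_rot: [0.756, 0.655, -0.0, -0.0]
ft_force: [-0.3, 0.5, -0.7]
finger_gap: 0.0159
```

```bash
python3 -c "
from h import *
toe()"
```

```text
t 10.0 toe jig mm [98.3 -0.8 13.8] F jig xyz [ 0.46  0.38 -0.72] tq [-0.13  0.08  0.01] yaw err deg -0.05 pitch 0.0 gap 0.0159
```

{"method": "send_rows", "body": {"commands": [[[0,0,0.0007,0,0,0,0],[0,0,0,0,0,0,0]]]}}

```text
time_s: 10.2
tool_pos: [0.5903, -0.0691, 0.0175]
tcp_rot: [0.756, 0.655, 0.0, 0.0]
ft_force: [-0.0, -0.4, -0.1]
finger_gap: 0.0156
```

{"method": "send_rows", "body": {"commands": [[[0,0,0.0007,0,0,0,0],[0,0,0,0,0,0,0]]]}}

```text
time_s: 10.4
tool_pos: [0.5903, -0.0691, 0.0168]
tcp_rot: [0.756, 0.655, -0.0, -0.0]
ft_force: [-0.5, 1.2, 0.7]
finger_gap: 0.0159
```

{"method": "send_rows", "body": {"commands": [[[0,0,0.0007,0,0,0,0],[0,0,0,0,0,0,0]]]}}

```text
time_s: 10.6
tool_pos: [0.5903, -0.0691, 0.0161]
tcp_rot: [0.756, 0.655, -0.0, -0.0]
ft_force: [0.1, 0.3, -1.4]
finger_gap: 0.0155
```

```bash
python3 -c "
from h import *
toe()"
```

```text
t 10.6 toe jig mm [98.4 -0.9 11.9] F jig xyz [ 0.3  -0.02 -1.44] tq [-0.04  0.11  0.05] yaw err deg -0.05 pitch 0.0 gap 0.0155
```

{"method": "send_rows", "body": {"commands": [[[0,0,0.0007,0,0,0,0],[0,0,0,0,0,0,0]]]}}

```text
time_s: 10.8
tool_pos: [0.5903, -0.0692, 0.0154]
tcp_rot: [0.756, 0.655, -0.0, -0.0]
ft_force: [0.5, 0.2, -1.4]
finger_gap: 0.0153
```

```bash
python3 -c "
from h import *
toe()"
```

```text
t 10.8 toe jig mm [98.4 -0.9 11.2] F jig xyz [ 0.26 -0.52 -1.36] tq [-0.03  0.08 -0.02] yaw err deg -0.05 pitch 0.0 gap 0.0153
```

{"method": "send_rows", "body": {"commands": [[[0,0,0.0007,0,0,0,0],[0,0,0,0,0,0,0]]]}}

```text
time_s: 11.0
tool_pos: [0.5903, -0.0692, 0.0147]
tcp_rot: [0.756, 0.655, -0.0, -0.0]
ft_force: [-0.6, -0.1, 0.3]
finger_gap: 0.0157
```

```bash
python3 -c "
from h import *
toe()"
```

```text
t 11.0 toe jig mm [98.4 -0.9 10.5] F jig xyz [-0.19  0.53  0.28] tq [-0.02  0.08  0.04] yaw err deg -0.05 pitch 0.0 gap 0.0157
```

{"method": "send_rows", "body": {"commands": [[[0,0,0.0006,0,0,0,0],[0,0,0,0,0,0,0]]]}}

```text
time_s: 11.2
tool_pos: [0.5903, -0.0692, 0.0141]
tcp_rot: [0.756, 0.655, -0.0, -0.0]
ft_force: [0.1, -1.1, 0.0]
finger_gap: 0.0158
```

```bash
python3 -c "
from h import *
toe()"
```

```text
t 11.2 toe jig mm [98.4 -0.9  9.9] F jig xyz [-1.07 -0.29  0.05] tq [0.02 0.1  0.01] yaw err deg -0.05 pitch -0.0 gap 0.0158
```

{"method": "send_rows", "body": {"commands": [[[0,0,0.0006,0,0,0,0],[0,0,0,0,0,0,0]]]}}

```text
time_s: 11.4
tool_pos: [0.5903, -0.0692, 0.0135]
tcp_rot: [0.756, 0.655, -0.0, -0.0]
ft_force: [-0.3, -1.0, 0.5]
finger_gap: 0.0155
```

```bash
python3 -c "
from h import *
toe()"
```

```text
t 11.4 toe jig mm [98.4 -0.9  9.3] F jig xyz [-1.    0.18  0.52] tq [ 0.03  0.04 -0.02] yaw err deg -0.05 pitch -0.0 gap 0.0155
```

```bash
python3 - <<'E'
from h import *
from rig import *
import cv2
toe()
B=pickle.load(open("pics/side3.pkl","rb"));D=snapshot("side");pickle.dump(D,open("pics/side4.pkl","wb"))
x0,y0=218,218
ims=[cv2.resize(d["image"][y0:y0+34,x0:x0+34],None,fx=11,fy=11,interpolation=cv2.INTER_CUBIC) for d in(B,D)]
cv2.imwrite("pics/c4.png",np.hstack(ims)[:,:,::-1])
for x,z in((99.2,23.5),(98.4,12),(98.4,9.3)):
    e=np.r_[J+JD*(x+2.5)/1000-JN*.0008,0]; 
    print(x,z,((proj("side",[e+[0,0,(z+22+3)/1000],e+[0,0,(z+22)/1000]],D)-[x0,y0]+.5)*11-.5).round(0).tolist())
E
```

```text
t 11.4 toe jig mm [98.4 -0.9  9.3] F jig xyz [-1.    0.18  0.52] tq [ 0.03  0.04 -0.02] yaw err deg -0.05 pitch -0.0 gap 0.0155
99.2 23.5 [[73.0, 267.0], [73.0, 277.0]]
98.4 12 [[77.0, 306.0], [78.0, 316.0]]
98.4 9.3 [[78.0, 315.0], [78.0, 326.0]]
```

View pics/c4.png

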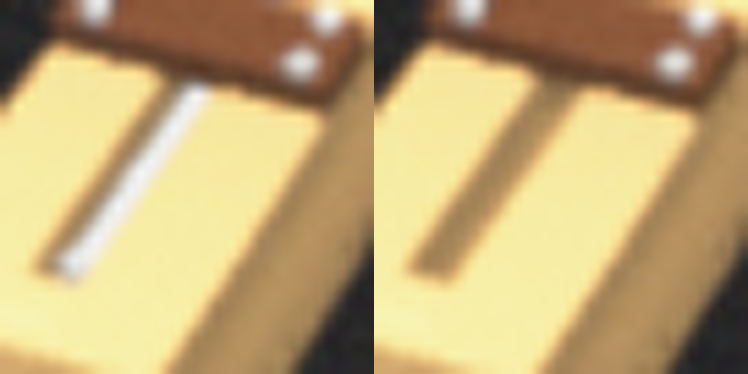

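{"method": "send_rows", "body": {"commands": [[[0,0,-0.0005,0,0,0,0],[-0.003,0,0,0,0,0,0],[-0.003,0,0,0,0,0,0],[-0.003,0,0,0,0,0,0],[-0.003,0,0,0,0,0,0],[-0.002,0,0,0,0,0,0],[-0.002,0,0,0,0,0,0]]]}}

```text
time_s: 12.15
tool_pos: [0.588, -0.0852, 0.0141]
tcp_rot: [0.756, 0.655, 0.0, -0.0]
ft_force: [-0.5, 1.5, 0.1]
finger_gap: 0.0156
```

```bash
python3 -c "
from h import *
toe()"
```

```text
t 12.15 toe jig mm [82.1 -0.9  9.9] F jig xyz [1.43 0.73 0.15] tq [ 0.05  0.03 -0.01] yaw err deg -0.05 pitch 0.0 gap 0.0156
```

{"method": "send_rows", "body": {"commands": [[[-0.002,0,0,0,0,0,0],[-0.002,0,0,0,0,0,0],[-0.002,0,0,0,0,0,0],[-0.002,0,0,0,0,0,0]]]}}

```text
time_s: 12.55
tool_pos: [0.5868, -0.0928, 0.014]
tcp_rot: [0.756, 0.655, 0.0, -0.0]
ft_force: [0.5, 3.4, -0.8]
finger_gap: 0.0152
```

```bash
python3 -c "
from h import *
toe()"
```

```text
t 12.55 toe jig mm [74.5 -0.8  9.9] F jig xyz [ 3.4  -0.06 -0.8 ] tq [ 0.6  -0.02  0.02] yaw err deg -0.03 pitch 0.02 gap 0.0152
```

{"method": "send_rows", "body": {"commands": [[[-0.002,0,0,0,0,0,0],[-0.002,0,0,0,0,0,0],[-0.002,0,0,0,0,0,0],[-0.002,0,0,0,0,0,0],[-0.002,0,0,0,0,0,0]]]}}

```text
time_s: 13.05
tool_pos: [0.5854, -0.103, 0.0141]
tcp_rot: [0.756, 0.655, -0.0, -0.0]
ft_force: [0.7, 2.4, 0.7]
finger_gap: 0.016
```

```bash
python3 -c "
from h import *
toe()"
```

```text
t 13.05 toe jig mm [64.2 -0.9  9.9] F jig xyz [ 2.51 -0.38  0.73] tq [ 0.6   0.04 -0.06] yaw err deg -0.05 pitch 0.0 gap 0.016
```

{"method": "send_rows", "body": {"commands": [[[-0.002,0,0,0,0,0,0],[-0.002,0,0,0,0,0,0],[-0.002,0,0,0,0,0,0],[-0.002,0,0,0,0,0,0],[-0.002,0,0,0,0,0,0]]]}}

```text
time_s: 13.55
tool_pos: [0.584, -0.1133, 0.0141]
tcp_rot: [0.756, 0.655, -0.0, 0.0]
ft_force: [0.6, 0.6, 0.4]
finger_gap: 0.0155
```

```bash
python3 -c "
from h import *
toe()"
```

```text
t 13.55 toe jig mm [53.8 -1.   9.8] F jig xyz [ 0.7  -0.54  0.43] tq [0.16 0.03 0.  ] yaw err deg -0.05 pitch -0.04 gap 0.0155
```

{"method": "send_rows", "body": {"commands": [[[-0.003,0,0,0,0,0,0],[-0.003,0,0,0,0,0,0],[-0.003,0,0,0,0,0,0],[-0.003,0,0,0,0,0,0],[-0.003,0,0,0,0,0,0],[-0.003,0,0,0,0,0,0],[-0.003,0,0,0,0,0,0],[-0.003,0,0,0,0,0,0],[-0.003,0,0,0,0,0,0],[-0.003,0,0,0,0,0,0]]]}}

```text
time_s: 14.55
tool_pos: [0.5797, -0.1426, 0.0141]
tcp_rot: [0.756, 0.655, 0.0, 0.0]
ft_force: [0.2, 0.4, -0.3]
finger_gap: 0.0155
```

```bash
python3 - <<'E'
from h import *
from rig import *
import cv2
toe()
D=snapshot("side");pickle.dump(D,open("pics/side5.pkl","wb"))
x0,y0=225,195
im=cv2.resize(D["image"][y0:y0+45,x0:x0+55],None,fx=12,fy=12,interpolation=cv2.INTER_CUBIC)
cv2.imwrite("pics/c5.png",im[:,:,::-1])
E
```

```text
t 14.55 toe jig mm [24.1 -0.8  9.9] F jig xyz [ 0.44 -0.13 -0.35] tq [0.18 0.04 0.01] yaw err deg -0.04 pitch 0.0 gap 0.0155
```

View pics/c5.png

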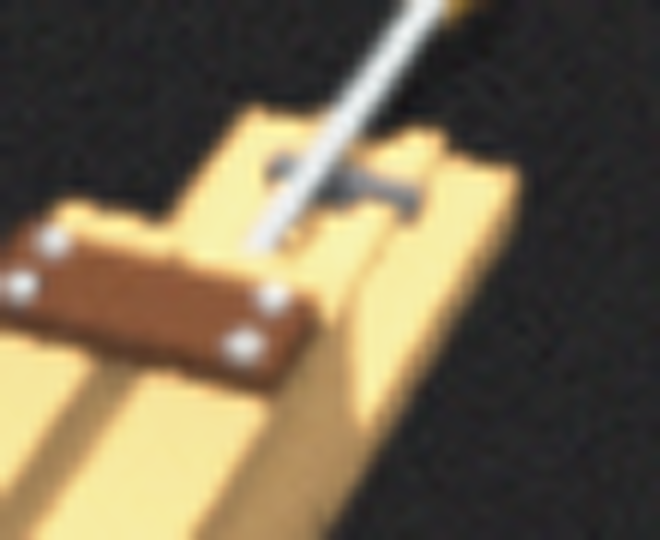

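{"method": "send_rows", "body": {"commands": [[[-0.003,0,0,0,0,0,0],[-0.003,0,0,0,0,0,0],[-0.003,0,0,0,0,0,0],[-0.003,0,0,0,0,0,0],[-0.003,0,0,0,0,0,0],[-0.003,0,0,0,0,0,0],[-0.003,0,0,0,0,0,0],[-0.003,0,0,0,0,0,0],[-0.002,0,0,0,0,0,0],[-0.001,0,0,0,0,0,0]]]}}

```text
time_s: 15.6
tool_pos: [0.5759, -0.1693, 0.014]
tcp_rot: [0.756, 0.655, 0.0, 0.0]
ft_force: [0.9, 0.2, 0.6]
finger_gap: 0.0155
```

```bash
python3 -c "
from h import *
toe()"
```

```text
t 15.6 toe jig mm [-2.9 -0.9  9.8] F jig xyz [ 0.37 -0.85  0.56] tq [0.19 0.02 0.04] yaw err deg -0.05 pitch 0.0 gap 0.0155
```

{"method": "send_rows", "body": {"commands": [[[-0.001,0,0,0,0,0,0],[-0.001,0,0,0,0,0,0],[-0.001,0,0,0,0,0,0],[-0.001,0,0,0,0,0,0],[-0.001,0,0,0,0,0,0],[-0.001,0,0,0,0,0,0]]]}}

```text
time_s: 16.2
tool_pos: [0.575, -0.1751, 0.014]
tcp_rot: [0.756, 0.655, 0.0, -0.0]
ft_force: [0.3, 0.5, 0.9]
finger_gap: 0.0157
```

```bash
python3 -c "
from h import *
toe()"
```

```text
t 16.2 toe jig mm [-8.7 -0.8  9.8] F jig xyz [ 0.51 -0.19  0.91] tq [ 0.1   0.07 -0.03] yaw err deg -0.05 pitch 0.0 gap 0.0157
```

{"method": "send_rows", "body": {"commands": [[[-0.001,0,0,0,0,0,0],[-0.001,0,0,0,0,0,0],[-0.001,0,0,0,0,0,0],[-0.001,0,0,0,0,0,0]]]}}

```text
time_s: 16.6
tool_pos: [0.5744, -0.1791, 0.0141]
tcp_rot: [0.756, 0.655, -0.0, 0.0]
ft_force: [0.9, 0.5, -0.6]
finger_gap: 0.0153
```

{"method": "send_rows", "body": {"commands": [[[-0.001,0,0,0,0,0,0],[-0.001,0,0,0,0,0,0]]]}}

```text
time_s: 16.8
tool_pos: [0.5741, -0.181, 0.0141]
tcp_rot: [0.756, 0.655, -0.0, 0.0]
ft_force: [0.3, 0.3, -1.2]
finger_gap: 0.0155
```

{"method": "send_rows", "body": {"commands": [[[-0.001,0,0,0,0,0,0],[-0.0005,0,0,0,0,0,0]]]}}

```text
time_s: 17.0
tool_pos: [0.5739, -0.1826, 0.0141]
tcp_rot: [0.756, 0.655, 0.0, 0.0]
ft_force: [0.6, 0.9, 0.1]
finger_gap: 0.0157
```

```bash
python3 -c "
from h import *
toe()"
```

```text
t 17.0 toe jig mm [-16.3  -0.8   9.9] F jig xyz [ 1.01 -0.46  0.13] tq [ 0.09  0.02 -0.  ] yaw err deg -0.05 pitch -0.0 gap 0.0157
```

```bash
python3 - <<'E'
from h import *
from rig import *
import cv2
D=snapshot("side");pickle.dump(D,open("pics/side6.pkl","wb"))
x0,y0=225,195
im=cv2.resize(D["image"][y0:y0+45,x0:x0+55],None,fx=12,fy=12,interpolation=cv2.INTER_CUBIC)
cv2.imwrite("pics/c6.png",im[:,:,::-1])
E
```

```text
(no output)
```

View pics/c6.png

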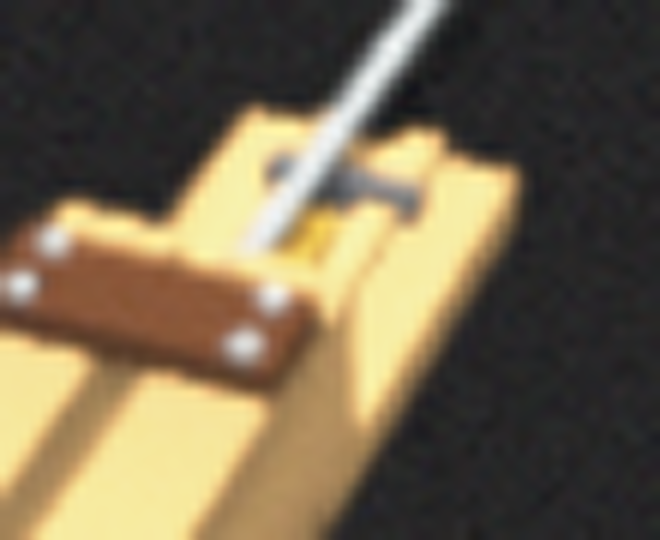

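{"method": "send_rows", "body": {"commands": [[[-0.0007,0,0,0,0,0,0],[-0.0007,0,0,0,0,0,0]]]}}

```text
time_s: 17.25
tool_pos: [0.5737, -0.1839, 0.014]
tcp_rot: [0.756, 0.655, 0.0, -0.0]
ft_force: [-0.0, 0.9, -0.3]
finger_gap: 0.0158
```

{"method": "send_rows", "body": {"commands": [[[-0.0007,0,0,0,0,0,0],[-0.0007,0,0,0,0,0,0]]]}}

```text
time_s: 17.45
tool_pos: [0.5735, -0.1853, 0.014]
tcp_rot: [0.756, 0.655, -0.0, -0.0]
ft_force: [-0.5, -0.2, -0.4]
finger_gap: 0.0155
```

{"method": "send_rows", "body": {"commands": [[[-0.0007,0,0,0,0,0,0],[-0.0007,0,0,0,0,0,0]]]}}

```text
time_s: 17.65
tool_pos: [0.5733, -0.1867, 0.014]
tcp_rot: [0.756, 0.655, -0.0, -0.0]
ft_force: [0.2, -0.2, -0.1]
finger_gap: 0.0158
```

```bash
python3 -c "
from h import *
toe()"
```

```text
t 17.65 toe jig mm [-20.4  -0.8   9.8] F jig xyz [-0.12 -0.25 -0.13] tq [ 0.11  0.09 -0.01] yaw err deg -0.05 pitch -0.0 gap 0.0158
```

{"method": "send_rows", "body": {"commands": [[[-0.0007,0,0,0,0,0,0],[-0.0007,0,0,0,0,0,0]]]}}

```text
time_s: 17.85
tool_pos: [0.5731, -0.1881, 0.014]
tcp_rot: [0.756, 0.655, -0.0, -0.0]
ft_force: [0.2, 0.8, 0.3]
finger_gap: 0.0154
```

{"method": "send_rows", "body": {"commands": [[[-0.0007,0,0,0,0,0,0],[-0.0007,0,0,0,0,0,0]]]}}

```text
time_s: 18.05
tool_pos: [0.5729, -0.1894, 0.014]
tcp_rot: [0.756, 0.655, -0.0, 0.0]
ft_force: [0.6, -0.2, 0.4]
finger_gap: 0.0158
```

{"method": "send_rows", "body": {"commands": [[[-0.0007,0,0,0,0,0,0],[-0.0007,0,0,0,0,0,0]]]}}

```text
time_s: 18.25
tool_pos: [0.5726, -0.1902, 0.0139]
tcp_rot: [0.756, 0.655, 0.0, -0.001]
ft_force: [0.6, 5.4, -1.6]
finger_gap: 0.0154
```

```bash
python3 -c "
from h import *
toe()"
```

```text
t 18.25 toe jig mm [-24.   -0.6   9.9] F jig xyz [ 5.44  0.18 -1.63] tq [ 0.9  -0.15 -0.  ] yaw err deg -0.05 pitch 0.07 gap 0.0154
```

{"method": "send_rows", "body": {"commands": [[[-0.0004,0,0,0,0,0,0],[0,0,0,0,0,0,0],[0,0,0,0,0,0,0]]]}}

```text
time_s: 18.55
tool_pos: [0.5725, -0.1902, 0.0138]
tcp_rot: [0.756, 0.655, 0.0, -0.001]
ft_force: [0.8, 5.1, -0.9]
finger_gap: 0.0157
```

```bash
python3 -c "
from h import *
toe()"
```

```text
t 18.55 toe jig mm [-24.   -0.5   9.9] F jig xyz [ 5.2  -0.1  -0.87] tq [ 0.88 -0.06 -0.03] yaw err deg -0.04 pitch 0.09 gap 0.0157
```

```bash
python3 - <<'E'
from h import *
from rig import *
import cv2
D=snapshot("side");pickle.dump(D,open("pics/side7.pkl","wb"))
for f,x in(("side5",24.1),("side6",-16.3),("side7",-24.0)):
    E=pickle.load(open(f"pics/{f}.pkl","rb"));im=E["image"][195:225,235:270].astype(int)
    m=(im.min(2)>165)&(im.max(2)-im.min(2)<40)
    ys,xs=np.nonzero(m);print(f,"white bottom",ys.max()+195, "row profile",[(r+195,round(xs[ys==r].mean()+235,2)) for r in np.unique(ys)][-14::2])
    for z in(12,16):
        print(z,[proj("side",[np.r_[J+JD*(q)/1000-JN*.0008,(z+22+h*(z-12)/4-h*0)/1000]],E).round(2).tolist() for q,h in((x+2.5,0),(x-40,-4*40/215),(x-80,-4*80/215))])
x0,y0=225,190
cv2.imwrite("pics/c7.png",cv2.resize(D["image"][y0:y0+45,x0:x0+55],None,fx=12,fy=12,interpolation=cv2.INTER_CUBIC)[:,:,::-1])
E
```

```text
side5 white bottom 224 row profile [(np.int64(206), np.float64(252.0)), (np.int64(208), np.float64(250.5)), (np.int64(210), np.float64(249.5)), (np.int64(212), np.float64(248.0)), (np.int64(214), np.float64(247.0)), (np.int64(219), np.float64(247.5)), (np.int64(223), np.float64(245.0))]
12 [[[237.9, 226.76]], [[244.8, 216.61]], [[250.89, 207.65]]]
16 [[[237.86, 225.49]], [[244.78, 215.58]], [[250.89, 206.88]]]
side6 white bottom 224 row profile [(np.int64(206), np.float64(252.0)), (np.int64(208), np.float64(250.5)), (np.int64(210), np.float64(249.0)), (np.int64(212), np.float64(248.0)), (np.int64(214), np.float64(246.5)), (np.int64(219), np.float64(247.5)), (np.int64(223), np.float64(245.0))]
12 [[[244.47, 217.09]], [[250.95, 207.57]], [[256.67, 199.15]]]
16 [[[244.45, 215.84]], [[250.94, 206.56]], [[256.68, 198.38]]]
side7 white bottom 224 row profile [(np.int64(206), np.float64(252.0)), (np.int64(208), np.float64(250.5)), (np.int64(210), np.float64(249.0)), (np.int64(212), np.float64(248.0)), (np.int64(214), np.float64(246.0)), (np.int64(219), np.float64(247.5)), (np.int64(223), np.float64(245.0))]
12 [[[245.68, 215.32]], [[252.08, 205.9]], [[257.74, 197.58]]]
16 [[[245.66, 214.07]], [[252.07, 204.9]], [[257.74, 196.82]]]
```

View pics/c7.png

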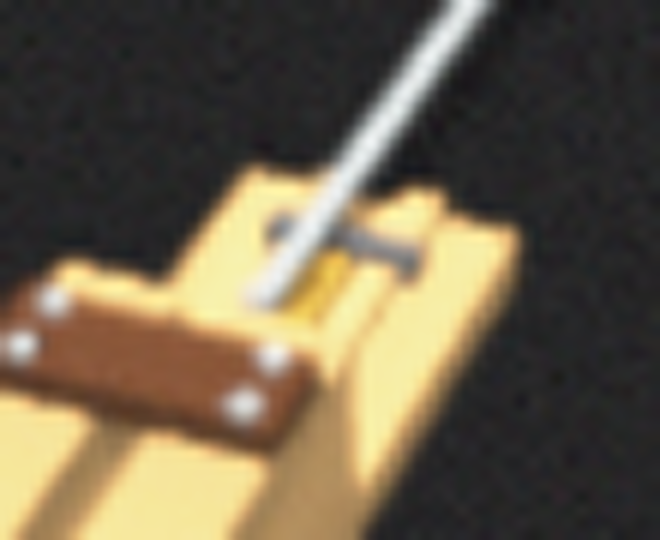

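{"method": "send_rows", "body": {"commands": [[[0.001,0,0,0,0,0,0],[0.0005,0,0.0008,0,0,0,0],[0,0,0.0008,0,0,0,0],[0,0,0,0,0,0,0]]]}}

```text
time_s: 19.0
tool_pos: [0.5729, -0.1899, 0.0124]
tcp_rot: [0.756, 0.654, -0.0, 0.0]
ft_force: [-0.5, -1.0, 1.0]
finger_gap: 0.0154
```

```bash
python3 -c "
from h import *
toe()"
```

```text
t 19.0 toe jig mm [-23.7  -0.9   8.2] F jig xyz [-1.02  0.4   0.99] tq [0.13 0.06 0.  ] yaw err deg -0.06 pitch -0.01 gap 0.0154
```

{"method": "send_rows", "body": {"commands": [[[0,0,0.0007,0,0,0,0],[0,0,0.0007,0,0,0,0],[0,0,0,0,0,0,0]]]}}

```text
time_s: 19.3
tool_pos: [0.5729, -0.1898, 0.011]
tcp_rot: [0.756, 0.654, 0.0, 0.0]
ft_force: [-0.5, -0.6, 0.6]
finger_gap: 0.0156
```

```bash
python3 -c "
from h import *
toe()"
```

```text
t 19.3 toe jig mm [-23.5  -0.9   6.8] F jig xyz [-0.7   0.37  0.58] tq [ 0.03 -0.   -0.  ] yaw err deg -0.06 pitch -0.0 gap 0.0156
```

{"method": "send_rows", "body": {"commands": [[[-0.0007,0,0,0,0,0,0],[-0.0007,0,0,0,0,0,0]]]}}

```text
time_s: 19.5
tool_pos: [0.5726, -0.1903, 0.0109]
tcp_rot: [0.756, 0.655, 0.0, -0.001]
ft_force: [0.8, 5.2, 0.4]
finger_gap: 0.0154
```

```bash
python3 -c "
from h import *
toe()"
```

```text
t 19.5 toe jig mm [-24.1  -0.6   7. ] F jig xyz [ 5.24 -0.07  0.39] tq [ 1.06 -0.1  -0.09] yaw err deg -0.05 pitch 0.08 gap 0.0154
```

{"method": "send_rows", "body": {"commands": [[[-0.0005,0,0,0,0,0,0],[0,0,0,0,0,0,0]]]}}

```text
time_s: 19.7
tool_pos: [0.5724, -0.1904, 0.0108]
tcp_rot: [0.756, 0.655, 0.0, -0.001]
ft_force: [0.1, 6.1, 0.4]
finger_gap: 0.0155
```

```bash
python3 -c "
from h import *
toe()"
```

```text
t 19.7 toe jig mm [-24.2  -0.4   7. ] F jig xyz [6.08 0.74 0.44] tq [ 1.08 -0.18  0.  ] yaw err deg -0.04 pitch 0.11 gap 0.0155
```

{"method": "send_rows", "body": {"commands": [[[0,0,0,0,0,0,0],[0,0,0,0,0,0,0],[0,0,0,0,0,0,0],[0.001,0,0,0,0,0,0],[0.001,0,0,0,0,0,0],[0.001,0,0,0,0,0,0],[0,0,-0.003,0,0,0,0],[0,0,-0.005,0,0,0,0],[0,0,-0.01,0,0,0,0],[0,0,-0.015,0,0,0,0],[0,0,-0.02,0,0,0,0],[0,0,-0.02,0,0,0,0],[0,0,-0.02,0,0,0,0],[0,0,-0.015,0,0,0,0],[0,0,0,0,0,0,0]]]}}

```text
time_s: 21.2
tool_pos: [0.5739, -0.1891, 0.1218]
tcp_rot: [0.756, 0.655, 0.001, 0.002]
ft_force: [0.0, -0.1, -1.1]
finger_gap: 0.0155
```

```bash
python3 - <<'E'
from h import *
from rig import *
import cv2
toe()
delta([.4342,-.146,.118],1.6186)
D=snapshot("side");pickle.dump(D,open("pics/side8.pkl","wb"))
x0,y0=225,165
cv2.imwrite("pics/c8.png",cv2.resize(D["image"][y0:y0+72,x0:x0+80],None,fx=8,fy=8,interpolation=cv2.INTER_CUBIC)[:,:,::-1])
s=sense()
e=s["tool_pos"]+[0,0,.0178]
p=[e+np.r_[JD*.070,0],e+np.r_[JD*.2175,0],e+np.r_[JD*.2175,-.022]]
print(((proj("side",p,D)-[x0,y0]+.5)*8-.5).round(1))
E
```

```text
t 21.2 toe jig mm [-22.7  -1.7 117.2] F jig xyz [-0.05 -0.05 -1.09] tq [-0.09  0.11 -0.02] yaw err deg -0.04 pitch -0.1 gap 0.0155
t 21.2 at [ 0.5739 -0.1891  0.1218] F [ 0.04 -0.05 -1.09] gap 0.0155
 turn(tool,deg) [  0.24   0.13 -10.96]  shift now [ 0.0227 -0.1444  0.0031]  shift after turn [ 0.0497 -0.1374  0.0038]
[[337.3 -94.9]
 [162.  131.5]
 [163.  193.2]]
```

View pics/c8.png

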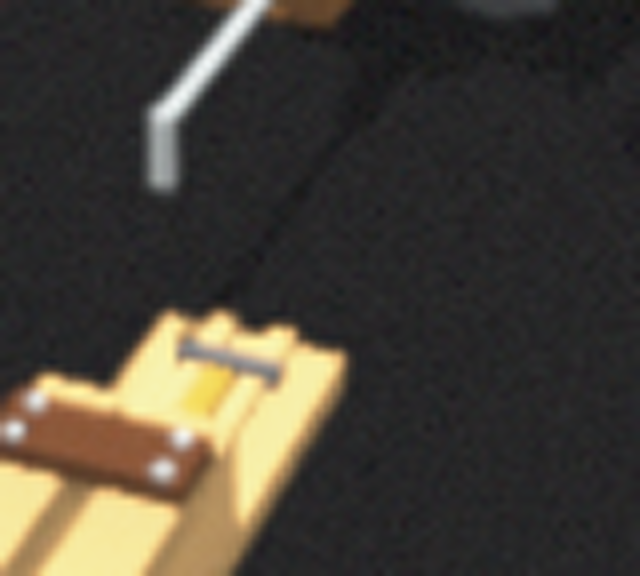

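{"method": "send_rows", "body": {"commands": [[[0,0,0,0.12,0.06,-5.48,0],[0,0,0,0.12,0.06,-5.48,0],[0.005,-0.0137,0,0,0,0,0],[0.005,-0.0137,0,0,0,0,0],[0.005,-0.0137,0,0,0,0,0],[0.005,-0.0137,0,0,0,0,0],[0.005,-0.0137,0,0,0,0,0],[0.005,-0.0137,0,0,0,0,0],[0.005,-0.0137,0,0,0,0,0],[0.005,-0.0137,0,0,0,0,0],[0.005,-0.0137,0,0,0,0,0],[0.005,-0.0137,0,0,0,0,0],[0,0,0,0,0,0,0],[0,0,0,0,0,0,0]]]}}

```text
time_s: 22.65
tool_pos: [0.434, -0.1453, 0.1195]
tcp_rot: [0.69, 0.724, -0.001, -0.002]
ft_force: [0.4, 0.3, -0.6]
finger_gap: 0.0154
```

```bash
python3 - <<'E'
from h import *
delta([.4342,-.146,.0285],1.6186)
E
```

```text
t 22.65 at [ 0.434  -0.1453  0.1195] F [ 0.45  0.33 -0.64] gap 0.0154
 turn(tool,deg) [-0.23 -0.15 -0.02]  shift now [-0.0009  0.0005  0.091 ]  shift after turn [-0.0007  0.0001  0.091 ]
```

{"method": "send_rows", "body": {"commands": [[[0,0,0.015,-0.23,-0.15,0,0],[0,0,0.02,0,0,0,0],[0,0,0.02,0,0,0,0],[0,0,0.015,0,0,0,0],[0,0,0.01,0,0,0,0],[0,0,0.006,0,0,0,0],[0,0,0.003,0,0,0,0],[0,0,0.001,0,0,0,0],[0,0,0,0,0,0,0],[0,0,0,0,0,0,0]]]}}

```text
time_s: 23.65
tool_pos: [0.434, -0.1453, 0.0301]
tcp_rot: [0.69, 0.724, 0.0, 0.0]
ft_force: [-0.4, 0.6, -0.1]
finger_gap: 0.0156
```

```bash
python3 - <<'E'
from h import *
delta([.4342,-.146,.0272],1.6186)
E
```

```text
t 23.65 at [ 0.434  -0.1453  0.0301] F [-0.4   0.64 -0.14] gap 0.0156
 turn(tool,deg) [ 0.04  0.04 -0.01]  shift now [-0.0007  0.0002  0.0029]  shift after turn [-0.0007  0.0002  0.0029]
```

Down the last bit, then open moderately, wait, and rise.

{"method": "send_rows", "body": {"commands": [[[0,0,0.0015,0,0,0,0],[0,0,0.001,0,0,0,0],[0,0,0,0,0,0,0]]]}}

```text
time_s: 23.95
tool_pos: [0.4338, -0.1452, 0.0273]
tcp_rot: [0.69, 0.724, -0.0, 0.0]
ft_force: [0.4, -0.1, -1.4]
finger_gap: 0.0154
```

{"method": "send_rows", "body": {"commands": [[[0,0,0,0,0,0,0.3],[0,0,0,0,0,0,0.5],[0,0,0,0,0,0,0.5],[0,0,0,0,0,0,0.5],[0,0,0,0,0,0,0.5],[0,0,-0.005,0,0,0,0.5],[0,0,-0.01,0,0,0,0.5],[0,0,-0.02,0,0,0,0.5],[0,0,-0.03,0,0,0,0.5],[0,0,-0.03,0,0,0,0.5],[0,0,-0.03,0,0,0,0.5],[0,0,-0.03,0,0,0,0.5],[-0.03,0,-0.03,0,0,0,0.5],[-0.03,0,0,0,0,0,0.5],[-0.03,0,0,0,0,0,0.5],[-0.03,0,0,0,0,0,0.5],[0,0,0,0,0,0,0.5],[0,0,0,0,0,0,0.5]]]}}

```text
time_s: 25.75
tool_pos: [0.4392, -0.2649, 0.2126]
tcp_rot: [0.69, 0.723, 0.0, 0.0]
ft_force: [0.1, 0.5, -0.3]
finger_gap: 0.044
```

```bash
python3 - <<'E'
from h import *
from rig import *
import cv2
D=snapshot("side");pickle.dump(D,open("pics/side9.pkl","wb"))
a,b=C["side"]["image"],D["image"];x,y=295,155
f=lambda i:cv2.resize(i[y:y+95,x:x+50],None,fx=6,fy=6,interpolation=cv2.INTER_CUBIC)
j=cv2.resize(D["image"][195:290-55,225:275],None,fx=3,fy=3)
o=np.hstack([f(a),f(b)])
cv2.imwrite("pics/c9.png",o[:,:,::-1])
df=cv2.absdiff(a,b).max(2)>60;print("changed px outside the arm, jig x225-275/y195-235:",df[195:240,225:275].sum()," rest:",df[165:245,305:335].sum())
E
```

```text
changed px outside the arm, jig x225-275/y195-235: 16  rest: 9
```

View pics/c9.png

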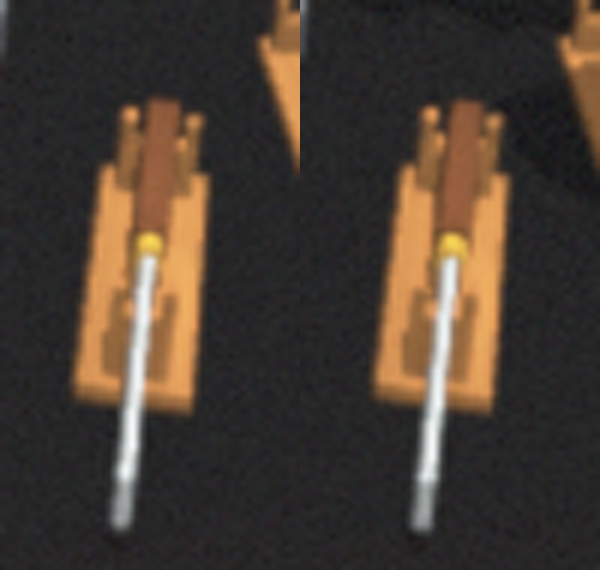

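Before and after views match: the pick lies in both forks as at the start (toe at crop (422,525) against (122,525)), and the gripper is clear.

```bash
python3 -c "
from rig import *
print(close_job())"
```

```text
the job is handed in; nothing more can be done
None
```

The tongue is out of the slot and pressed against the steel stop, and the pick is back in its rest. I handed the job in at about 26 s of the 61 s allowed; no verdict was reported.

**What I did:** I took the pick from the larger rest and passed it level through the slot mouth, under the bridge and over the tongue. I lowered the toe to the floor behind the tongue and dragged it past the peg at about 3 N. I then pressed it twice against the stop at 5–6 N. After that I laid the pick back, opened the fingers and moved the arm clear.

**Last checks:**
- **Tongue:** the camera shows it in line in the channel, touching the stop. By the tool pose its middle is about 46 mm before the mouth, inside the 21–60 mm range. This picture was taken just before I returned the pick.
- **Pick:** it lies in both forks, and the before and after pictures match to within a few pixels.
- **Bystanders:** nothing touched them that I noticed, but I did not measure each one afterwards.

**Weak points:**
- **Toe height:** the walls hid the toe in the slot. The level-pick estimate put the foot 2–5 mm below the floor, so the pick must have pivoted a little in the fingers.
- **Floor contact:** I judged it from a small rise in the vertical force, about 1.5 N, close to the sensor noise.
- **First press:** the toe may have lifted slightly off the floor, so I repeated the press with the toe pushed down.
- **Pictures:** I viewed 13, three over the budget of 10.

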